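# Wedge up a drawer front against a bench dog and hold it

## Robot

A 7-joint arm with a two-finger parallel gripper is mounted at the origin on the work surface. World frame = base frame: x ahead of the robot, y to its left, z up, the work surface at z = 0. Lengths are in m, angles in degrees, forces in N, time in s.
With the tool pointing down it reaches from about 0.35 to 0.775 m from the base axis. Payload 3.1 kg.
Tool frame: the origin (TCP) lies on the centre line of the jaws, within the pads' length; the fingertips stand 17 mm ahead of it and the grasp point (between the pads) lies 2 mm behind it (robot.tip_reach is the distance from the TCP to the fingertips, in m); z points along the fingers, y is the direction in which the jaws open and shut (so a half turn about z gives the same grasp; the last joint's range is limited). The gripper opens to 85 mm and grips with 20 to 120 N. Pads are 22 mm wide; open, the fingers measure 114 mm over their backs; the gripper's body (76 mm by 85 mm) begins 54 mm behind the grasp point. The pads swing forward as they close: fully open they stand 13 mm farther back than shut.
Start: joints at [70.434, 17.813, 0.802, 86.603, -0.252, 75.585, -1.558], TCP at [0.162, -0.525, 0.248] pointing down, gripper open.
Joint ranges: [-154.91, 154.91], [-16.99, 109.72], [-72.82, 74.43], [7.12, 147.25], [-82.49, 262.49], [11.32, 116.49], [-174.64, 174.64]. Speed limits (degrees/s): [159.86, 159.86, 180, 180, 180, 180, 180].

## Interface

Orientations are given as [roll, pitch, yaw] about the fixed x, y, z axes, in that order (R = Rz(yaw) Ry(pitch) Rx(roll)).
In Python, from station import robot, fingers, vision, workorder, recognise gives the robot as it stands. Calls block until the motion is done:
- robot.move_to(position, orientation): joint-space move of the TCP to a pose.
- robot.line_to(position, orientation=None, velocity=0.15, f_stop=None): straight line of the TCP; orientation=None keeps the orientation; velocity is the mean speed in m/s. With f_stop (N) it stops when the force on the tool has changed by that much, and returns True; else False.
- robot.move_j(angles): joint-space move.
- fingers.gripper_to(opening, force=None): opening from 0.0 (shut) to 1.0 (fully open); force is the grip in N (None keeps the last); returns when the fingers have stopped.
- robot.pause(seconds).
- robot.inverse_kinematics(position, orientation): joint angles nearest the present ones, or None.
- vision.grab_frame(name): name is "side" or "top" or "wrist"; returns the picture (400x640x3 uint8, red, green, blue); there is no depth.
- vision.calibration(name): a dict with "mtx" (3x3 intrinsics, pixels), "extrinsics" (4x4, takes a point from world to camera coordinates); the wrist camera has in their place "T_tool_cam" (4x4, takes a point from camera to tool coordinates, whose origin is the TCP and whose axes are the flange's). Camera axes: x right, y up, looking along -z (the intrinsics and any distortion apply to the point x, -y, -z); pixel columns grow to the right and rows downward; lengths in m; the calibration is good to about 2 mm. The wrist camera is an equidistant fisheye: a pixel r from the principal point sees the ray r / f radians off the axis. A picture is of the moment at which its call begins: read the wrist's pose just before it. calibration takes no time and is no camera call.
A pose or a line that the arm cannot do raises robot.PlanningError and nothing moves.
- workorder.close_job(): hands the job in, once; it reports no verdict.
Trained networks look in the newest picture that a camera, given by its name, has taken for a name from the list of things; names that differ only in an ending like _2 or _b are one class to them, and where a whole thing is asked for, a point or a joint stands for the part that bears it (a point fixed in the world has none). Each returns a list of dicts, best first, with "p" (0 to 1); they miss things now and then, are a little off and sometimes report something else, mostly with a low value. They report only what shows in the picture. A call takes as long as a camera call. They do not tell look-alikes from the thing itself.
- recognise(label, camera): "rect" ([centre column, centre row, width, height] in pixels, round what is visible of it).
Readings, each from a call of its own:
- robot.current_time_s(): time.
- robot.current_joint_positions(): joint angles.
- robot.current_dq(): joint speeds.
- robot.current_joint_torque(): joint torques, N m.
- robot.current_tool_pos(): TCP position.
- robot.current_eef_rot(): TCP orientation.
- robot.current_contact_force(): force on the tool from outside, world axes, zero at the start.
- robot.current_torque(): the same for the moment, N m.
- robot.current_finger_gap(): opening from 0.0 (shut) to 1.0 (fully open).
Only numpy, scipy, OpenCV 4.12 (cv2) and the standard library are available. Lean on these libraries where they do the work, as an engineer would, in place of code of your own. Each camera call takes 0.05 s, during which the arm holds its last target.

## Task

A white drawer front lies flat on the bearers of the plywood assembly board. Plug the red bench dog upright and fully home into the square hole behind the drawer front and let go of it; then take the wedge by its blue block and push it nose first under the middle of the drawer front's near edge until that edge just lifts clear of both front bearers, by about 3 mm and at most 6 mm. Finish while still holding the wedge there in the gripper, with the drawer front resting on the wedge and the rear bearer and not touched by the hand, and leave the chisel, crayon and glue bottle alone.

Things in the scene. Friction and masses are not known exactly. Their poses are not given: they have to be found in the camera images.
- board: fixed plywood board 300 x 200 x 25 mm on the table. Origin at table height, 160 mm from its near end; x runs from near end to far end, z up. On its top (25 mm up) are black bearers 12 mm high: a rear one 170 mm long across y, and two front ones, each 18 (x) by 45 (y) mm, at x -36 to -18 mm, with an 80 mm gap between them (y -40 to +40 mm) for the wedge
- hole (a point): mouth of the square hole in the board, at its centre, on the board's top surface (height 25 mm). 26 mm wide with a 2 mm chamfer, sides along the board's x and y, 25 mm deep (right through); lies at x = +91 mm, y = 0 of the board. Same axes as the board
- gap (a point): point on the board's top surface (height 25 mm) below the drawer front's near edge, midway between the front bearers: x = -40 mm, y = 0 of the board. Same axes as the board; the wedge is pushed along +x through this point
- panel_edge (a point): middle of the near lower edge of the drawer front, a loose white-faced chipboard piece 110 (x) x 190 (y) x 19 mm, about 0.3 kg. Lying flat, this edge is 12 mm above the board's top; raised, the piece tips about the rear bearer. x points from the near to the far edge, which lies about 4 mm short of the seated dog's head; z up
- dog_center (a point): centre of the loose red bench dog, half-way up its 74 mm: the lower 24 mm is the 24 x 24 mm shank (foot 21 mm), the upper 50 mm the 34 x 34 mm head to grip. Starts standing on its shank on the table. z up, x and y square to its faces. Fully home the head's shoulder rests on the board and this point is 13 mm above hole. About 0.15 kg
- wedge_grip (a point): centre of the blue grip block (35 x, 36 y, 45 mm high) at the thick end of the loose wooden wedge, 22.5 mm above the wedge's flat underside. x points to the thin nose, whose tip is 102.5 mm ahead; z up. The wedge is 36 mm wide and 120 mm long, about 0.12 kg, and starts lying on its underside on the table
- wedge_nose (a point): tip of the wedge's nose, 2 mm above its underside; same axes as wedge_grip. The ramp is 4 mm thick here and 1 mm thicker every 5 mm back towards the block (21 mm at the block, 85 mm back). Lying on the board it meets the drawer front's edge 40 mm back from the tip; a black line across it 57.5 mm back is under that edge when the edge is raised about 3.5 mm
- chisel_mid (a point): bystander: chisel with a wooden handle lying on the table, 240 mm long along its x, 29 mm high, this point at mid-length
- crayon: bystander: black marking crayon lying on the table, 115 mm long along its x, 15 mm thick; origin under its middle
- glue: bystander: yellow glue bottle standing on the table, 56 mm diameter, 140 mm tall; origin under its centre
There are look-alikes about, which are no part of the job. Of the things that look like the part that bears wedge_grip, the largest one is meant.

How it is judged (in metres and radians):
On the way:
1. the bench dog stands upright, fully home in the square hole, and is let go, while the drawer front still lies flat (z of dog_center in the frame of hole between 0.008 and 0.0155 m and horizontal distance between dog_center and hole below 0.004 m and angle between dog_center's own z axis and vertical below 0.07 rad and contact force between dog and the fingers below 0.1 N and z of panel_edge in the frame of gap below 0.0128 m), for 0.2 s.
At the end, for the whole second after the job is handed in: dog upright, within 2.5 mm of fully home, let go; drawer front's near edge 1 to 6 mm above its flat height, off both front bearers, resting on the wedge, within 12 mm of its place, untouched by the robot; wedge held by the fingers with over 1 N; all at rest (z of dog_center in the frame of hole between 0.008 and 0.0155 m and horizontal distance between dog_center and hole below 0.004 m and angle between dog_center's own z axis and vertical below 0.07 rad and contact force between each of dog, panel and the fingers below 0.1 N and z of panel_edge in the frame of gap between 0.013 and 0.018 m and contact force between panel and bearers below 0.05 N and contact force between panel and wedge above 0.3 N and contact force between wedge and the fingers above 1 N and contact force between panel and the arm below 0.1 N and x of panel_edge in the frame of gap between -0.012 and 0.012 m and linear speed of each of panel, wedge below 0.02 m/s); the arm keeps its last pose, push and grip.
It fails at once if the drawer front's near edge is jacked up more than 10 mm (z of panel_edge in the frame of gap above 0.022 m).
It fails at once if the chisel is moved more than 30 mm (distance of chisel_mid from where it was at the start of the episode above 0.03 m).
It fails at once if the crayon is moved more than 30 mm (distance of crayon from where it was at the start of the episode above 0.03 m).
It fails at once if the glue bottle is moved more than 30 mm (distance of glue from where it was at the start of the episode above 0.03 m).
It also fails if it takes over 64 s, if anything falls off the work surface, if the arm or the gripper's body presses on something with over 40 N, if the wrist force passes 120 N, or if a joint passes its speed limit or range.

## Working session

There is one attempt and no reset: what is moved stays moved. The work goes in short steps, each a Python script; the robot and the scene stay as the last script left them, time stands still between calls to the robot, and variables do not carry over. Pictures are saved under pics/ and viewed, and the job is handed in when it is done.

```bash
mkdir -p pics; ls
cat > h.py <<'E'
import numpy as np, cv2
from station import robot, fingers, vision, workorder, recognise
def grab(n,f):
    im=vision.grab_frame(n); cv2.imwrite('pics/'+f,im[:,:,::-1]); return im
def rays(cam,uv):
    c=vision.calibration(cam);K=np.array(c['mtx']);E=np.array(c['extrinsics'])
    d=np.array([(uv[0]-K[0,2])/K[0,0],-(uv[1]-K[1,2])/K[1,1],-1]);R=E[:3,:3];o=-R.T@E[:3,3];return o,R.T@d
def atz(cam,uv,z):
    o,d=rays(cam,uv);return o+d*(z-o[2])/d[2]
def proj(cam,p):
    c=vision.calibration(cam);K=np.array(c['mtx']);E=np.array(c['extrinsics'])
    q=E[:3,:3]@np.array(p)+E[:3,3];return np.array([K[0,0]*q[0]/-q[2]+K[0,2],K[1,1]*q[1]/q[2]+K[1,2]])
E
python3 - <<'E'
from h import *
print(robot.current_time_s())
for n in ['top','side','wrist']:
    grab(n,n+'0.png'); c=vision.calibration(n); print(n,c)
    for l in ['board','hole','panel_edge','dog_center','wedge_grip','wedge_nose','chisel_mid','crayon','glue','gap']:
        try: print(l,[(np.round(r['rect']).tolist(),round(r['p'],2)) for r in recognise(l,n)][:5])
        except Exception as e: print(l,e)
print(robot.current_time_s(),robot.current_eef_rot())
E
```

```text
pics
0.0
top {'mtx': array([[445.89791763,   0.        , 317.15001255],
       [  0.        , 445.89791763, 203.95575761],
       [  0.        ,   0.        ,   1.        ]]), 'extrinsics': array([[ 0.00834614, -0.99996246, -0.0023273 , -0.05505553],
       [ 0.99863918,  0.00821523,  0.05150045, -0.54374972],
       [-0.0514794 , -0.00275396,  0.99867026, -1.15890377],
       [ 0.        ,  0.        ,  0.        ,  1.        ]])}
board [([308.0, 185.0, 94.0, 117.0], 0.65)]
hole [([308.0, 185.0, 92.0, 121.0], 0.97)]
panel_edge [([308.0, 175.0, 75.0, 53.0], 0.92)]
dog_center [([410.0, 248.0, 16.0, 13.0], 0.74), ([307.0, 184.0, 86.0, 125.0], 0.58), ([308.0, 175.0, 76.0, 57.0], 0.26)]
wedge_grip [([172.0, 233.0, 36.0, 45.0], 0.89), ([137.0, 195.0, 17.0, 32.0], 0.62), ([219.0, 222.0, 32.0, 15.0], 0.56)]
wedge_nose [([174.0, 232.0, 32.0, 46.0], 0.93), ([137.0, 195.0, 26.0, 32.0], 0.69), ([216.0, 222.0, 33.0, 14.0], 0.69)]
chisel_mid [([493.0, 218.0, 30.0, 90.0], 0.66), ([174.0, 232.0, 35.0, 46.0], 0.63)]
crayon [([424.0, 151.0, 14.0, 42.0], 0.7)]
glue [([173.0, 154.0, 37.0, 30.0], 0.64)]
[... 1204 characters left out ...]
, 0.61)]
wrist {'mtx': array([[309.70691629,   0.        , 325.08113642],
       [  0.        , 309.70691629, 200.05085849],
       [  0.        ,   0.        ,   1.        ]]), 'T_tool_cam': array([[ 5.49630449e-04,  9.53934331e-01,  3.00014984e-01,
         7.61507373e-02],
       [ 9.99999525e-01, -2.82739264e-04, -9.33005058e-04,
         6.09028971e-04],
       [-8.05199540e-04,  3.00015354e-01, -9.53934033e-01,
        -1.25514621e-01],
       [ 0.00000000e+00,  0.00000000e+00,  0.00000000e+00,
         1.00000000e+00]])}
board []
hole []
panel_edge []
dog_center []
wedge_grip []
wedge_nose []
chisel_mid []
crayon []
glue []
gap []
1.65 [ 1.79997800e+02 -1.30088342e-03  1.71786427e+01]
```

Run:
```python
import cv2
a=cv2.imread('pics/top0.png');cv2.imwrite('pics/top0c.png',cv2.resize(a[90:290,110:510],None,fx=2,fy=2,interpolation=cv2.INTER_CUBIC))
cv2.imwrite('pics/top0w.png',cv2.resize(a[170:270,110:260],None,fx=5,fy=5,interpolation=cv2.INTER_CUBIC))
cv2.imwrite('pics/top0b.png',cv2.resize(a[115:255,240:440],None,fx=4,fy=4,interpolation=cv2.INTER_CUBIC))
```

```text
(no output)
```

View pics/top0c.png

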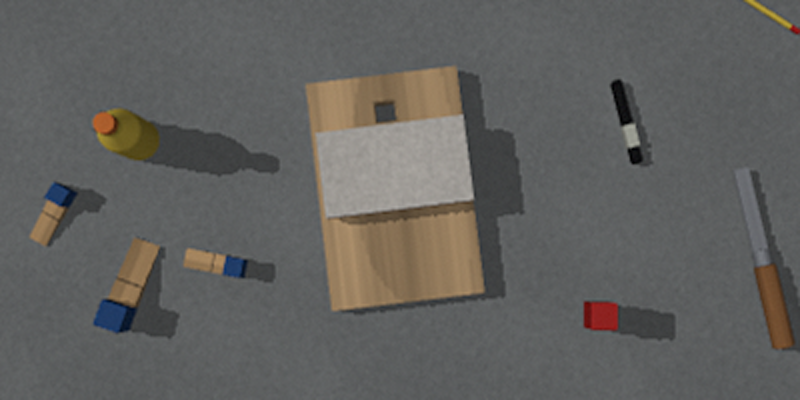

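View pics/top0w.png

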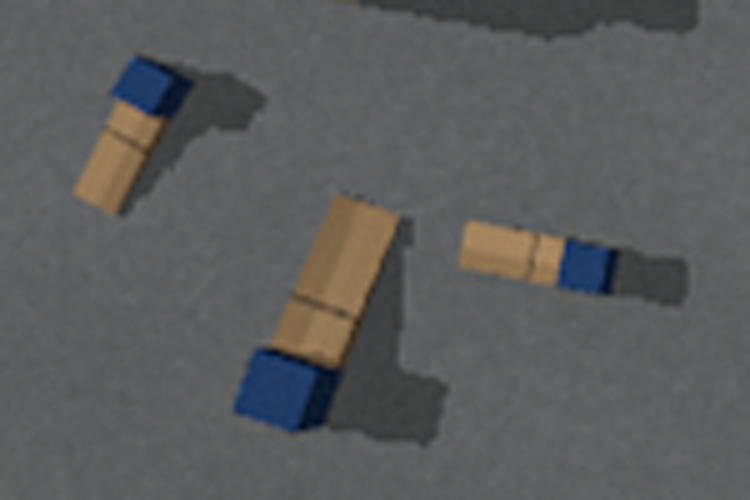

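View pics/top0b.png

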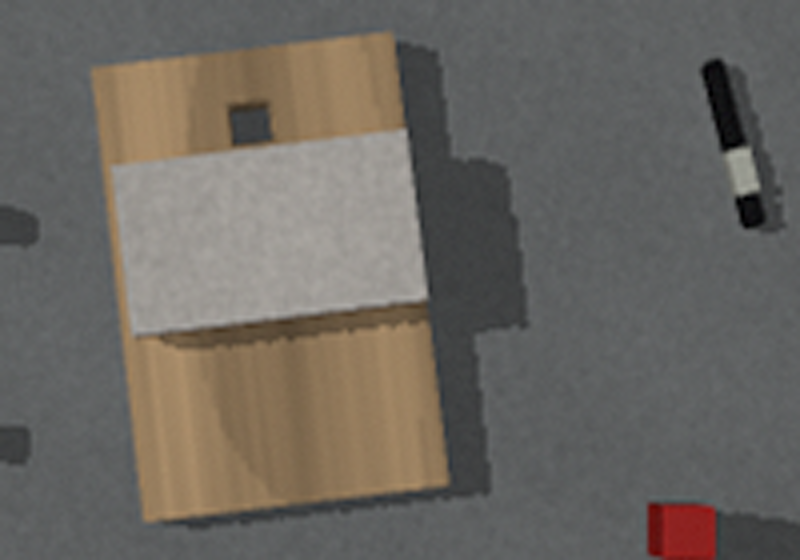

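View pics/side0.png

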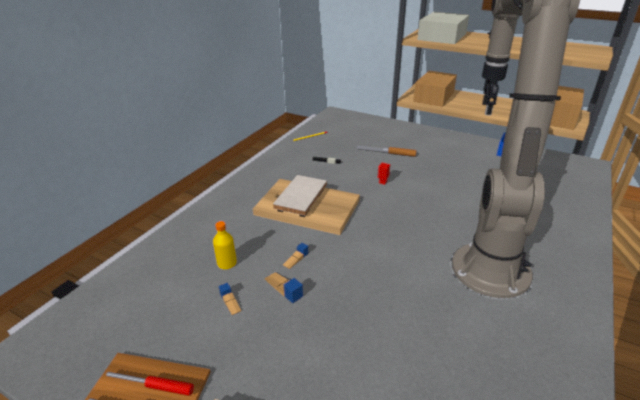

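The crops show three wedge look-alikes in the top view: (172,233), (137,195) and (219,222). The one at (172,233) is clearly the largest, about 46 px long against roughly 32, so that is the wedge meant. The dog stands at (410,248) and the hole is at about (302,146).

```bash
cat >> h.py <<'E'
def Rt():
    from scipy.spatial.transform import Rotation as R
    T=np.eye(4);T[:3,:3]=R.from_euler('xyz',robot.current_eef_rot(),degrees=True).as_matrix();T[:3,3]=robot.current_tool_pos();return T
def watz(T,uv,z):
    c=vision.calibration('wrist');K=np.array(c['mtx']);M=T@np.array(c['T_tool_cam'])
    a=np.array([(uv[0]-K[0,2])/K[0,0],(uv[1]-K[1,2])/K[1,1]]);r=np.hypot(*a);s=np.sin(r)/max(r,1e-9)
    d=M[:3,:3]@np.array([a[0]*s,-a[1]*s,-np.cos(r)]);o=M[:3,3];return o+d*(z-o[2])/d[2]
def wproj(T,p):
    c=vision.calibration('wrist');K=np.array(c['mtx']);M=np.linalg.inv(T@np.array(c['T_tool_cam']))
    q=M[:3,:3]@np.array(p)+M[:3,3];r=np.hypot(q[0],q[1]);t=np.arctan2(r,-q[2]);k=t/max(r,1e-12)
    return np.array([K[0,0]*q[0]*k+K[0,2],-K[1,1]*q[1]*k+K[1,2]])
def cloud(T,im,mask_uv,z): return
E
python3 - <<'E'
from h import *
s=np.array
for q in [(93,68),(393,32),(449,485),(145,521)]:
    print('board',atz('top',s(q)/4+[240,115],.025).round(4))
for q in [(228,103),(270,100),(230,145),(273,143)]:
    print('hole',atz('top',s(q)/4+[240,115],.025).round(4))
for q in [(113,166),(407,129),(428,300),(134,334)]:
    print('panel',atz('top',s(q)/4+[240,115],.056).round(4))
for q in [(663,503),(716,506),(714,560)]:
    print('dog',atz('top',s(q)/4+[240,115],.074).round(4))
for q in [(342,193),(402,215)]: print('nose',atz('top',s(q)/5+[110,170],.004).round(4))
for q in [(255,350),(315,370),(298,430),(238,412)]: print('block',atz('top',s(q)/5+[110,170],.045).round(4))
E
```

```text
board [0.7318 0.0927 0.025 ]
board [ 0.7572 -0.1043  0.025 ]
board [ 0.4604 -0.1424  0.025 ]
board [0.4355 0.0546 0.025 ]
hole [0.7093 0.0037 0.025 ]
hole [ 0.7115 -0.0238  0.025 ]
hole [0.6816 0.0021 0.025 ]
hole [ 0.6831 -0.0261  0.025 ]
panel [0.6622 0.0751 0.056 ]
panel [ 0.6875 -0.1122  0.056 ]
panel [ 0.5781 -0.1262  0.056 ]
panel [0.555  0.0602 0.056 ]
dog [ 0.4514 -0.2715  0.074 ]
dog [ 0.4498 -0.3044  0.074 ]
dog [ 0.4164 -0.3031  0.074 ]
nose [0.5293 0.3175 0.004 ]
nose [0.5179 0.2854 0.004 ]
block [0.4472 0.3471 0.045 ]
block [0.4373 0.3162 0.045 ]
block [0.4068 0.3241 0.045 ]
block [0.4156 0.3549 0.045 ]
```

Run:
```python
from h import *
robot.move_to([.64,-.02,.2],[180,0,7.3]);robot.pause(.2)
T=Rt();np.save('T1.npy',T);grab('wrist','w1.png')
print(robot.current_time_s(),T[:3,3])
print(wproj(T,[.697,-.012,.025]))
robot.move_to([.433,-.288,.2],[180,0,-2.5]);robot.pause(.2)
T=Rt();np.save('T2.npy',T);grab('wrist','w2.png')
print(robot.current_time_s(),T[:3,3],robot.current_contact_force())
```

```text
4.375 [ 0.63997999 -0.0209778   0.20003376]
[322.21332738 124.83128159]
5.9 [ 0.43418737 -0.28674452  0.2000121 ] [-1.08066157 -0.57087651 -0.09029233]
```

View pics/w1.png

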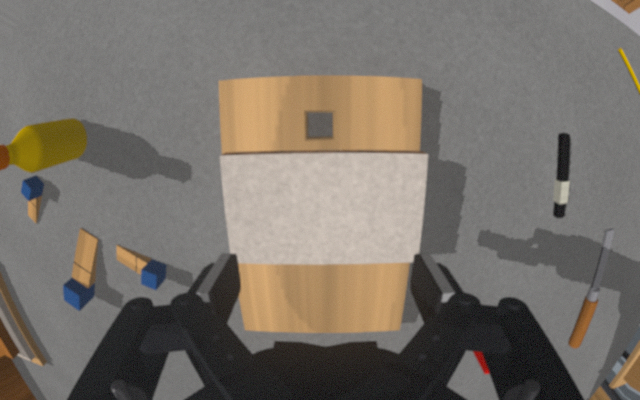

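View pics/w2.png

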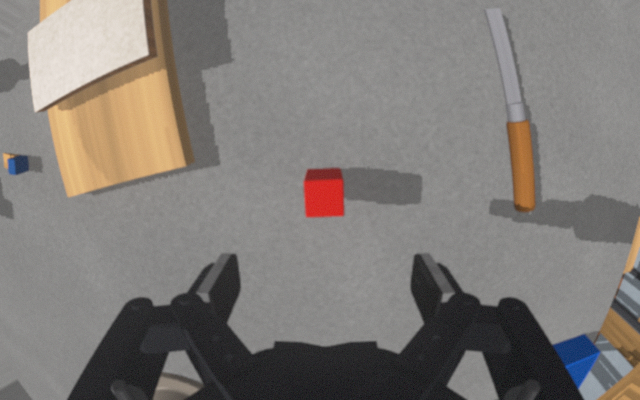

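```bash
python3 - <<'E'
import cv2
a=cv2.imread('pics/w1.png');cv2.imwrite('pics/w1c.png',cv2.resize(a[95:165,270:370],None,fx=8,fy=8,interpolation=cv2.INTER_CUBIC))
a=cv2.imread('pics/w2.png');cv2.imwrite('pics/w2c.png',cv2.resize(a[155:225,290:360],None,fx=8,fy=8,interpolation=cv2.INTER_CUBIC))
E
python3 - <<'E'
from h import *
print(robot.current_tool_pos(),robot.current_eef_rot(),robot.current_time_s())
E
```

```text
[ 0.43395519 -0.2869879   0.19996498] [-1.79972604e+02 -2.24375727e-02 -2.36634824e+00] 5.9
```

View pics/w1c.png

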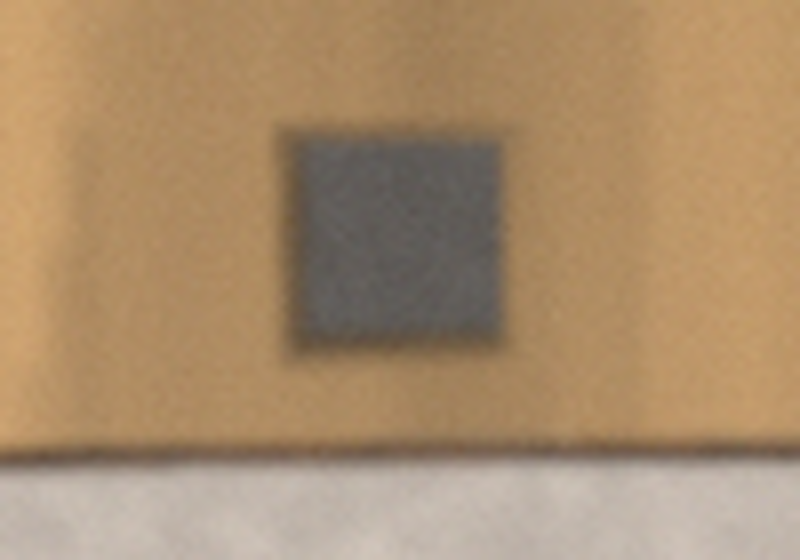

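View pics/w2c.png

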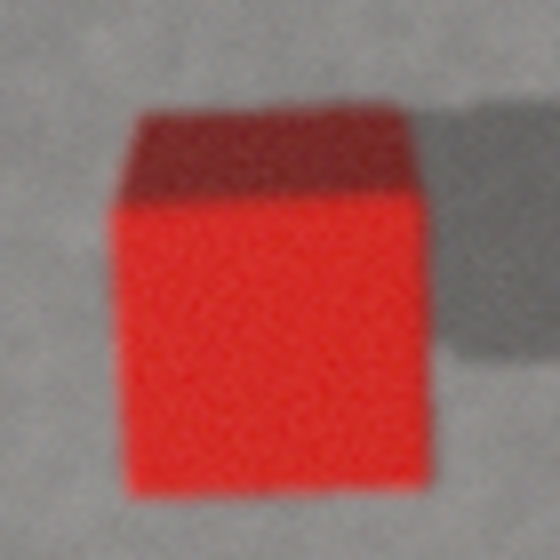

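```bash
python3 - <<'E'
from h import *
s=np.array
T=np.load('T1.npy')
f=lambda q,o: (s(q)+.5)/8-.5+s(o)
P=[watz(T,f(q,(270,95)),.025)[:2] for q in [(283,128),(503,126),(507,346),(290,352)]]
print('hole',np.round(P,4),np.mean(P,0))
for i in range(4): d=P[(i+1)%4]-P[i];print(np.linalg.norm(d),np.degrees(np.arctan2(d[1],d[0])))
# inner grey bottom rect at z=0
P=[watz(T,f(q,(270,95)),.0)[:2] for q in [(303,138),(500,138),(500,335),(305,335)]]
print('holebottom',np.round(P,4),np.mean(P,0))
P=[watz(T,q,.025)[:2] for q in [(219.5,79),(421.5,79),(401,331),(246,331)]]
print('board',np.round(P,4),np.mean(P,0))
for i in range(4): d=P[(i+1)%4]-P[i];print(np.linalg.norm(d),np.degrees(np.arctan2(d[1],d[0])))
T=np.load('T2.npy')
P=[watz(T,f(q,(290,155)),.074)[:2] for q in [(113,207),(422,197),(433,486),(130,494)]]
print('dog',np.round(P,4),np.mean(P,0))
for i in range(4): d=P[(i+1)%4]-P[i];print(np.linalg.norm(d),np.degrees(np.arctan2(d[1],d[0])))
E
python3 - <<'E'
import cv2
a=cv2.imread('pics/w1.png');cv2.imwrite('pics/w1d.png',cv2.resize(a[65:345,205:435],None,fx=2.1,fy=2.1,interpolation=cv2.INTER_CUBIC))
E
```

```text
hole [[ 0.709   0.0061]
 [ 0.7124 -0.02  ]
 [ 0.6859 -0.0239]
 [ 0.6819  0.0021]] [ 0.69729894 -0.00891633]
0.026345696512585535 -82.45051551784113
0.026808077417953557 -171.5233957615385
0.026326401346321776 98.70410544085684
0.02733890346440256 8.510248879569794
holebottom [[ 0.7074  0.0049]
 [ 0.7105 -0.0205]
 [ 0.6847 -0.0238]
 [ 0.6816  0.0016]] [ 0.69605223 -0.00944379]
board [[ 0.7332  0.0947]
 [ 0.7575 -0.1024]
 [ 0.4583 -0.1443]
 [ 0.4328  0.0549]] [ 0.59546177 -0.02427899]
0.19858437807160215 -82.97420096162568
0.3020566945854086 -172.03804204577128
0.20076108675847876 97.29827622407856
0.3029836941641042 7.547861874429416
dog [[ 0.4495 -0.2704]
 [ 0.4493 -0.3027]
 [ 0.4171 -0.3031]
 [ 0.4175 -0.2703]] [ 0.43332714 -0.28661174]
0.03232742139370098 -90.4120350374713
0.03217841269129719 -179.2353292495245
0.03284894741899482 89.3098039489051
0.032012456184888384 -0.16204397536464668
```

View pics/w1d.png

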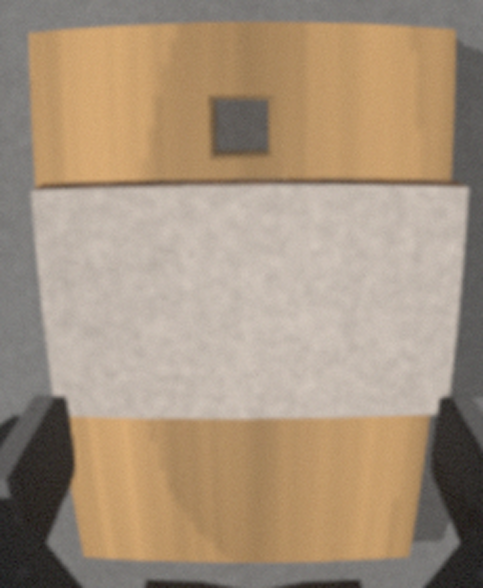

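Run:
```python
from h import *
o=[180,0,-.6]
robot.move_to([.4335,-.2868,.13],o)
robot.line_to([.4335,-.2868,.056],o,velocity=.12)
print(robot.current_tool_pos())
fingers.gripper_to(0.0,50)
print(robot.current_finger_gap(),robot.current_tool_pos())
robot.line_to([.4335,-.2868,.2],velocity=.15)
o=[180,0,7.6]
b=np.radians(7.6)
p=np.array([.6967,-.0098])-.05*np.array([np.cos(b),np.sin(b)])
robot.move_to([*p,.18],o);robot.pause(.3)
T=Rt();np.save('T3.npy',T);im=grab('wrist','w3.png')
print(robot.current_time_s(),T[:3,3],robot.current_eef_rot(),robot.current_contact_force())
print(wproj(T,[.6967,-.0098,.025]))
```

```text
[ 0.43455797 -0.2873519   0.05718323]
0.39247940412138177 [ 0.43377035 -0.28695859  0.05649023]
10.3333 [ 0.6470277  -0.01781285  0.18027582] [ 1.79973920e+02 -9.25253489e-03  7.51980479e+00] [-0.52217009 -0.74505205 -2.5011069 ]
[322.29680854 134.31469339]
```

View pics/w3.png

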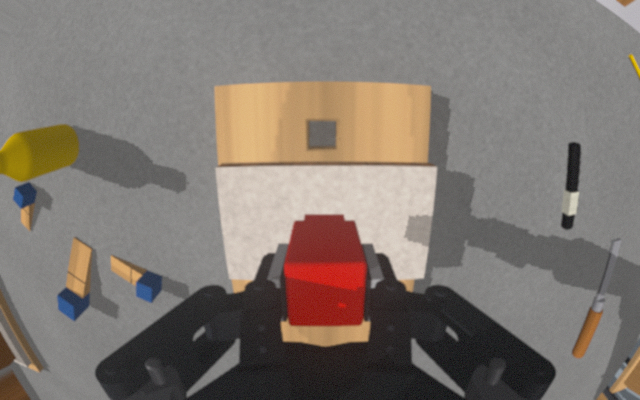

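Run:
```python
from h import *
T=np.load('T3.npy')
for dx in(-.017,.017):
  for dy in (-.017,.017):
    print(dx,dy,wproj(T,(T@np.array([dx,dy,-.0175,1]))[:3]))
a=cv2.imread('pics/w3.png');cv2.imwrite('pics/w3c.png',cv2.resize(a[110:345,260:390],None,fx=2.5,fy=2.5,interpolation=cv2.INTER_CUBIC))
cv2.imwrite('pics/w3h.png',cv2.resize(a[110:160,280:360],None,fx=8,fy=8,interpolation=cv2.INTER_CUBIC))
print((wproj(T,[.6967,-.0098,.025])-[280,110])*8)
```

```text
-0.017 -0.017 [285.50977976 325.64311267]
-0.017 0.017 [361.01754199 325.75010671]
0.017 -0.017 [280.33504896 260.70470713]
0.017 0.017 [365.81599687 260.78375103]
[338.37446834 194.5175471 ]
```

View pics/w3c.png

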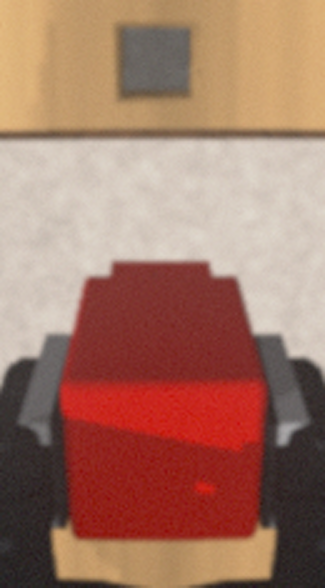

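View pics/w3h.png

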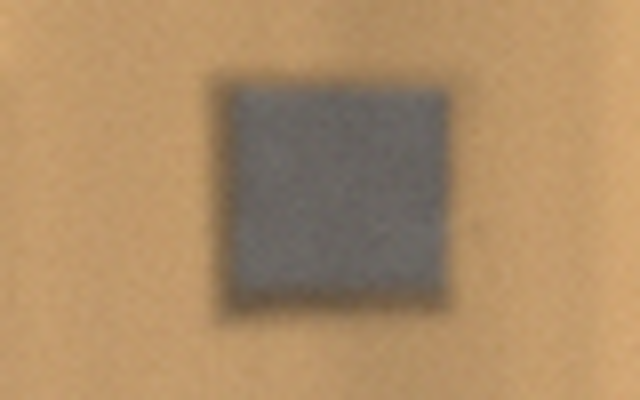

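```bash
python3 - <<'E'
from h import *
o=[180,0,7.6]; h=np.array([.6966,-.009])
robot.line_to([*h,.12],o,velocity=.15)
robot.line_to([*h,.088],o,velocity=.1);robot.pause(.3)
print(robot.current_tool_pos(),robot.current_eef_rot(),robot.current_contact_force())
e=h-np.array(robot.current_tool_pos())[:2]; c=h+e
print(robot.line_to([*c,.0575],o,velocity=.03,f_stop=15))
print(robot.current_tool_pos(),robot.current_contact_force(),robot.current_torque(),robot.current_time_s())
grab('wrist','w4.png');grab('side','s4.png');grab('top','t4.png')
E
python3 - <<'E'
import cv2
a=cv2.imread('pics/s4.png');cv2.imwrite('pics/s4c.png',cv2.resize(a[130:240,230:390],None,fx=5,fy=5,interpolation=cv2.INTER_CUBIC))
E
```

```text
[ 0.69703273 -0.00891741  0.08879627] [ 1.79994894e+02 -7.44269951e-02  7.59694529e+00] [ 0.12384239  0.83360071 -1.80355269]
False
[ 0.69620531 -0.00908648  0.05773359] [-0.73832523  0.26642827 -1.09763231] [-0.07781292  0.01836075  0.00589058] 12.9333
```

View pics/w4.png

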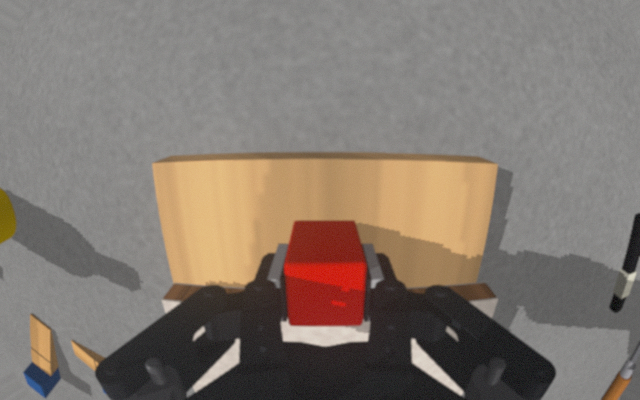

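View pics/s4c.png

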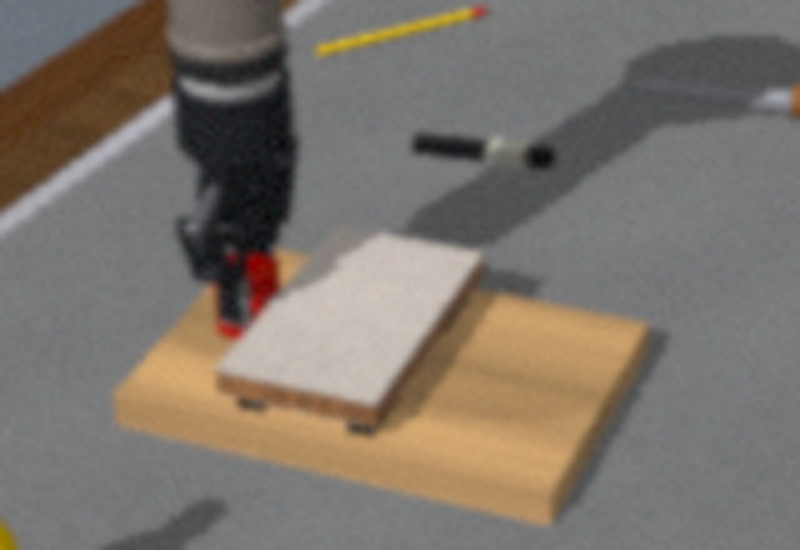

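Run:
```python
from h import *
o=[180,0,7.6]
p=robot.current_tool_pos()
print(robot.line_to([p[0],p[1],.050],o,velocity=.02,f_stop=10),robot.current_tool_pos(),robot.current_contact_force())
fingers.gripper_to(.75);robot.pause(.4)
p=robot.current_tool_pos();print(p)
robot.line_to([p[0],p[1],.13],velocity=.12)
b=np.radians(7.6)
robot.move_to([p[0]-.05*np.cos(b),p[1]-.05*np.sin(b),.2],o)
T=Rt();np.save('T5.npy',T);grab('wrist','w5.png');grab('side','s5.png')
print(robot.current_time_s())
a=cv2.imread('pics/s5.png');cv2.imwrite('pics/s5c.png',cv2.resize(a[130:240,230:390],None,fx=5,fy=5,interpolation=cv2.INTER_CUBIC))
h=np.array([.6966,-.009]);c,s_=np.cos(b),np.sin(b)
for x,y in [(-1,1),(1,1),(1,-1),(-1,-1)]:
    print(wproj(T,[h[0]+.017*(x*c-y*s_),h[1]+.017*(x*s_+y*c),.075]))
```

```text
True [ 0.69620953 -0.00904417  0.05767181] [-5.52358161e-01 -2.84725118e-05  3.66417361e+00]
[ 0.69525277 -0.00917887  0.05621144]
15.4083
[302.88253481 156.79644846]
[302.40149122 115.39554265]
[344.77311438 115.37483426]
[344.32205096 156.78536873]
```

View pics/w5.png

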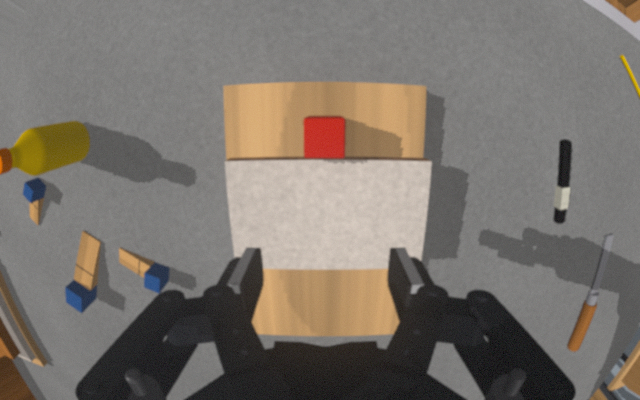

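View pics/s5c.png

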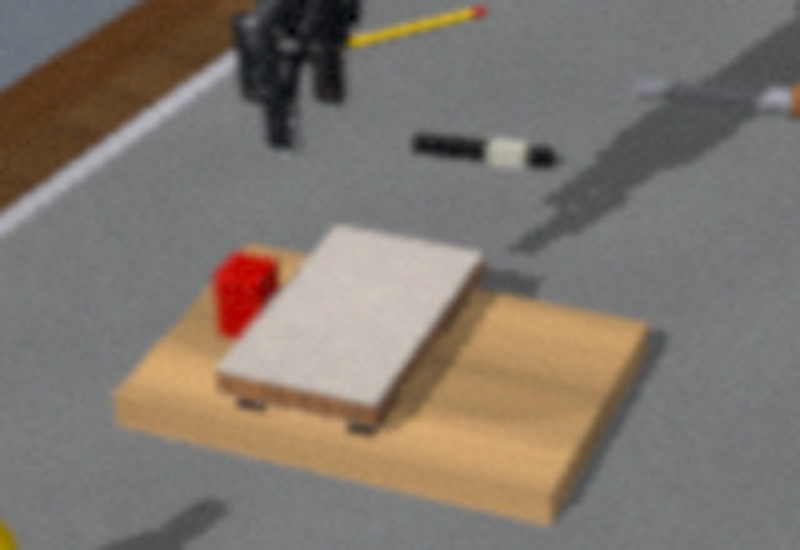

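The dog is seated: its top at (304–345, 116–157) matches the fully-home projection. The drawer front still lies flat. Next is the wedge.

Run:
```python
from h import *
o=[180,0,-19.4]
robot.move_to([.44,.33,.2],o);robot.pause(.25)
T=Rt();np.save('T6.npy',T);grab('wrist','w6.png')
print(robot.current_time_s(),T[:3,3])
a=cv2.imread('pics/w6.png');cv2.imwrite('pics/w6c.png',cv2.resize(a[80:260,260:390],None,fx=4,fy=3.3,interpolation=cv2.INTER_CUBIC))
```

```text
17.2 [0.44078545 0.32925459 0.19988354]
```

View pics/w6.png

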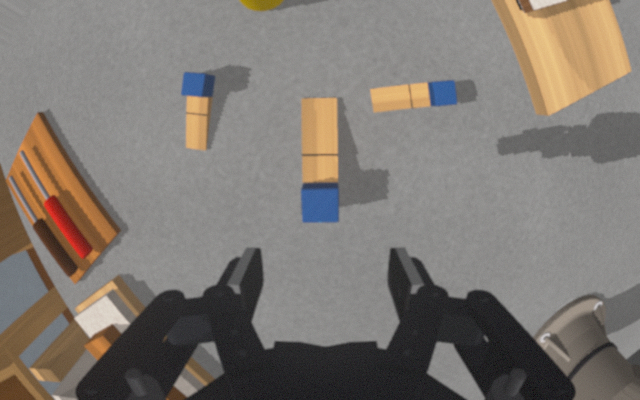

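View pics/w6c.png

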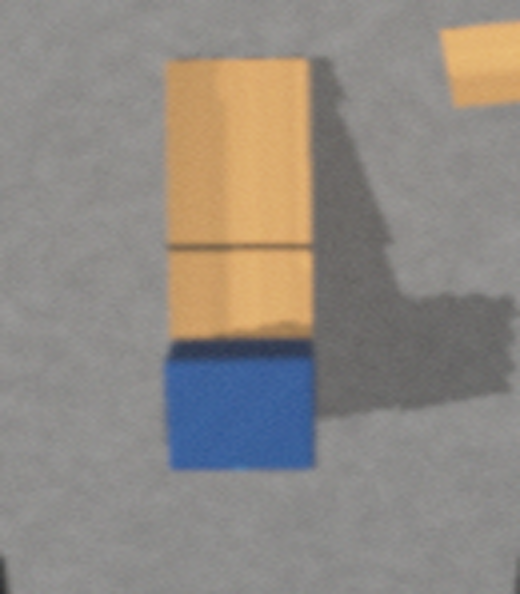

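The largest wedge, with its block at (320,203) and nose at (320,98), is confirmed: about 125 px long against roughly 80 for the other two.

```bash
python3 - <<'E'
from h import *
T=np.load('T6.npy')
f=lambda q:(q[0]/4+260-.4,q[1]/3.3+80-.4)
B=[watz(T,f(q),.045)[:2] for q in [(166,357),(314,357),(315,468),(170,468)]]
N=[watz(T,f(q),.004)[:2] for q in [(166,60),(308,58)]]
b=np.mean(B,0);n=np.mean(N,0);d=n-b
print(b,n,np.linalg.norm(d),np.degrees(np.arctan2(d[1],d[0])),np.degrees(np.arctan2(T[1,0],T[0,0])))
print([np.linalg.norm(B[i]-B[(i+1)%4]) for i in range(4)])
T5=np.load('T5.npy')
for q in [(232,269),(322,269),(418,268)]: print('panel near edge',watz(T5,q,.056))
for q in [(224,86.5),(426,86.5),(402,334),(256,335)]: print('board',watz(T5,q,.025))
E
python3 - <<'E'
import cv2
a=cv2.imread('pics/w5.png');cv2.imwrite('pics/w5d.png',cv2.resize(a[75:345,210:440],None,fx=2.2,fy=2.2,interpolation=cv2.INTER_CUBIC))
E
```

```text
[0.42674952 0.33832755] [0.52308414 0.30573272] 0.1016994682178771 -18.69325438271006 -19.50626476511605
[np.float64(0.034747440073844914), np.float64(0.03384494729219817), np.float64(0.03526609268580759), np.float64(0.03387841208183739)]
panel near edge [0.55082944 0.06727889 0.056     ]
panel near edge [ 0.56558388 -0.02476573  0.056     ]
panel near edge [ 0.57738593 -0.12318177  0.056     ]
board [0.73108392 0.09476192 0.025     ]
board [ 0.75752446 -0.10268064  0.025     ]
board [ 0.45955962 -0.14349632  0.025     ]
board [0.43369721 0.04514093 0.025     ]
```

View pics/w5d.png

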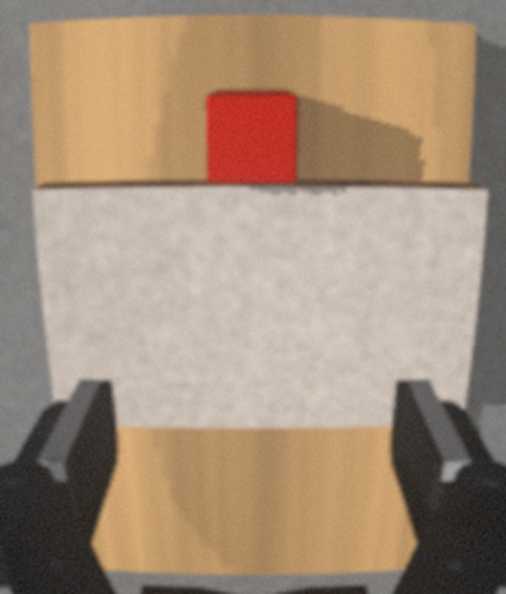

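Run:
```python
from h import *
o=[180,0,-18.9]; g=np.array([.4267,.338])
fingers.gripper_to(.85)
robot.move_to([*g,.11],o)
robot.line_to([*g,.026],o,velocity=.1,f_stop=15);robot.pause(.2)
print(robot.current_tool_pos())
fingers.gripper_to(0.0,60)
z0=robot.current_tool_pos();print(z0,robot.current_finger_gap())
robot.line_to([*g,.15],velocity=.15)
b=np.radians(7.6);u=np.array([np.cos(b),np.sin(b)]);gap=np.array([.5663,-.0263])
robot.move_to([*(gap-.1135*u),.15],[180,0,7.6]);robot.pause(.2)
T=Rt();np.save('T7.npy',T);np.save('z0.npy',z0);grab('wrist','w7.png')
print(robot.current_tool_pos(),robot.current_contact_force(),robot.current_time_s(),robot.current_finger_gap())
```

```text
[0.42712783 0.3383803  0.02667925]
[0.42699811 0.33849192 0.02643009] 0.4169934705380536
[ 0.45402782 -0.04029191  0.15006446] [ 0.06096804 -0.15295917 -1.19053216] 22.1583 0.4134874615611973
```

View pics/w7.png

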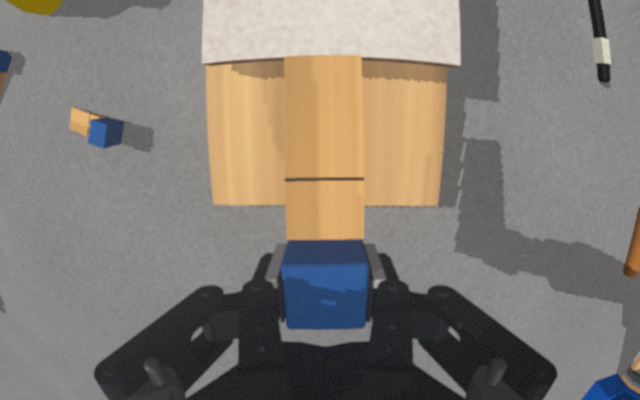

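Run:
```python
from h import *
T=np.load('T7.npy')
for x in (.043,.045,.047): print(wproj(T,(T@np.array([x,0,.0109,1]))[:3]))
print('nose',[wproj(T,(T@np.array([x,0,.0225,1]))[:3]) for x in (.100,.1025,.105)])
a=watz(T,(206,66),.056);c=watz(T,(459,66),.056);m=watz(T,(333,58),.056);print(a,c,m)
b=np.radians(7.6);u=np.array([np.cos(b),np.sin(b)]);gap=np.array([.5663,-.0263]);print((m[:2]-gap)@u,((a+c)/2)[:2]-gap)
cc=cv2.imread('pics/w7.png');cv2.imwrite('pics/w7c.png',cv2.resize(cc[30:240,195:470],None,fx=2.8,fy=2.8,interpolation=cv2.INTER_CUBIC))
```

```text
[323.28505509 179.78196413]
[323.28098044 175.48183832]
[323.27711045 171.15417867]
nose [array([323.38453263,  56.46284528]), array([323.3877316 ,  51.37698358]), array([323.39123638,  46.32056255])]
[0.55093588 0.05969215 0.056     ] [ 0.57736453 -0.12377735  0.056     ] [ 0.56431764 -0.03142731  0.056     ]
-0.0026430661625003403 [-0.00214979 -0.0057426 ]
```

View pics/w7c.png

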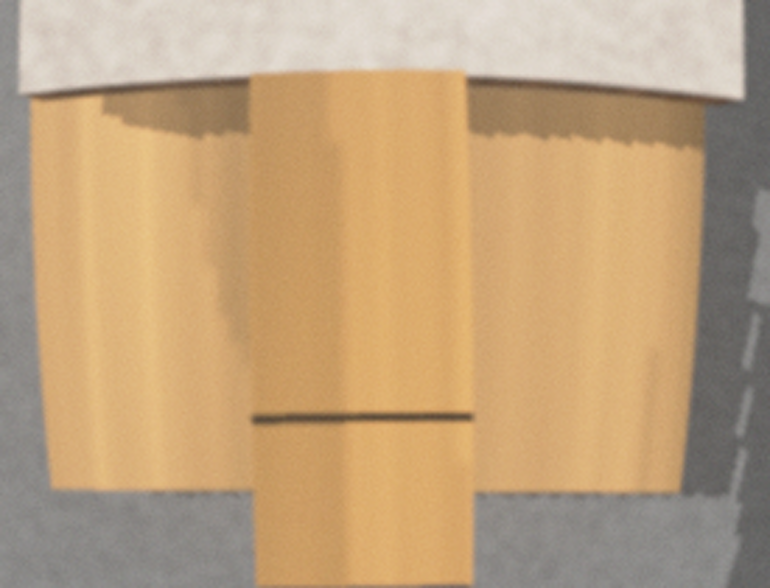

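Run:
```python
from h import *
b=np.radians(7.6);u=np.array([np.cos(b),np.sin(b)]);gap=np.array([.5663,-.0263]);o=[180,0,7.6]
P=lambda x,z:[*(gap+x*u),z]
robot.line_to(P(-.1135,.065),o,velocity=.1)
print(robot.line_to(P(-.1135,.046),o,velocity=.02,f_stop=5),robot.current_tool_pos(),robot.current_contact_force())
z=robot.current_tool_pos()[2]; zc=min(z,.0525)
print(robot.line_to(P(-.065,zc),o,velocity=.04,f_stop=20),robot.current_tool_pos(),robot.current_contact_force())
T=Rt();np.save('T8.npy',T);grab('wrist','w8.png');grab('side','s8.png')
print(robot.current_time_s(),robot.current_eef_rot())
a=cv2.imread('pics/s8.png');cv2.imwrite('pics/s8c.png',cv2.resize(a[130:240,230:390],None,fx=5,fy=5,interpolation=cv2.INTER_CUBIC))
```

```text
True [ 0.45365426 -0.04133975  0.05136749] [-0.71270716 -0.72149997  4.29337699]
True [ 0.45379419 -0.04123245  0.05133811] [-1.30183118  0.35609729  3.55766441]
24.3333 [179.96548492   0.55319123   7.58687849]
```

View pics/w8.png

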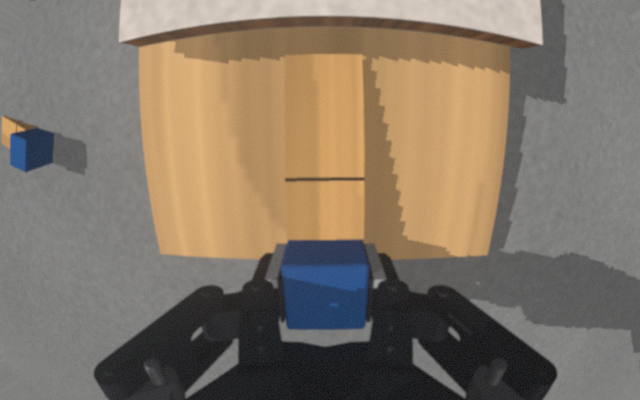

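View pics/s8c.png

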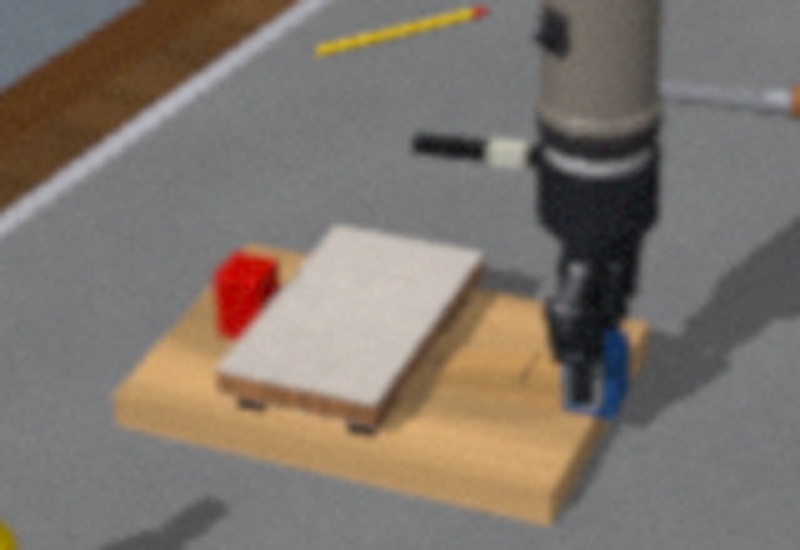

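Run:
```python
from h import *
b=np.radians(7.6);u=np.array([np.cos(b),np.sin(b)]);gap=np.array([.5663,-.0263]);o=[180,0,7.6]
P=lambda x,z:[*(gap+x*u),z]
robot.line_to(P(-.1135,.0520),o,velocity=.02);robot.pause(.2)
print(robot.current_tool_pos(),robot.current_contact_force(),robot.current_eef_rot())
r=robot.line_to(P(-.063,.0518),o,velocity=.03,f_stop=25);robot.pause(.1)
p=robot.current_tool_pos();print(r,p,(p[:2]-gap)@u,robot.current_contact_force())
T=Rt();np.save('T9.npy',T);grab('wrist','w9.png')
print(robot.current_time_s(),robot.current_eef_rot())
```

```text
[ 0.45344101 -0.0413203   0.05171294] [ 0.20063798  0.68945647 -1.13995305] [-1.79987681e+02  4.10048909e-02  7.59788946e+00]
False [ 0.50325689 -0.03470548  0.05157835] -0.06360099253900008 [-0.16723025  0.48038906 -2.43600583]
26.7667 [1.79999493e+02 5.51788785e-02 7.59666741e+00]
```

View pics/w9.png

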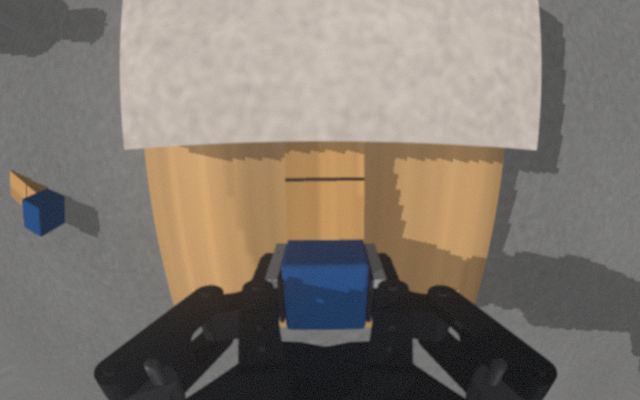

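Run:
```python
from h import *
b=np.radians(7.6);u=np.array([np.cos(b),np.sin(b)]);gap=np.array([.5663,-.0263]);o=[180,0,7.6]
P=lambda x,z:[*(gap+x*u),z]
r=robot.line_to(P(-.0435,.0517),o,velocity=.02,f_stop=25);robot.pause(.3)
p=robot.current_tool_pos();print(r,p,(p[:2]-gap)@u,robot.current_contact_force())
T=Rt();np.save('T10.npy',T);grab('wrist','w10.png');grab('side','s10.png')
print(robot.current_time_s(),robot.current_eef_rot())
a=cv2.imread('pics/s10.png');cv2.imwrite('pics/s10c.png',cv2.resize(a[130:240,230:390],None,fx=5,fy=5,interpolation=cv2.INTER_CUBIC))
a=cv2.imread('pics/w10.png');cv2.imwrite('pics/w10c.png',cv2.resize(a[100:330,240:410],None,fx=2.5,fy=2.5,interpolation=cv2.INTER_CUBIC))
```

```text
False [ 0.52336827 -0.03201938  0.05183226] -0.04331102370779813 [-0.88046069  0.00307264 -2.91719716]
28.2917 [ 1.79997345e+02 -2.43583488e-02  7.60187185e+00]
```

View pics/w10.png

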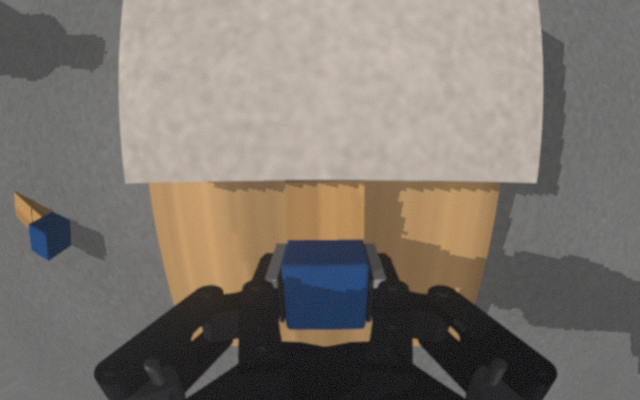

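View pics/w10c.png

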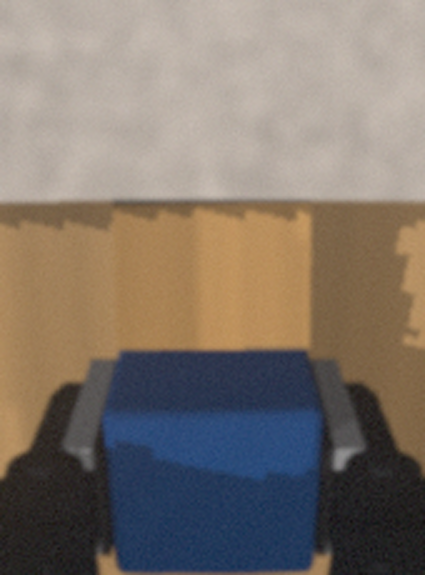

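View pics/s10c.png

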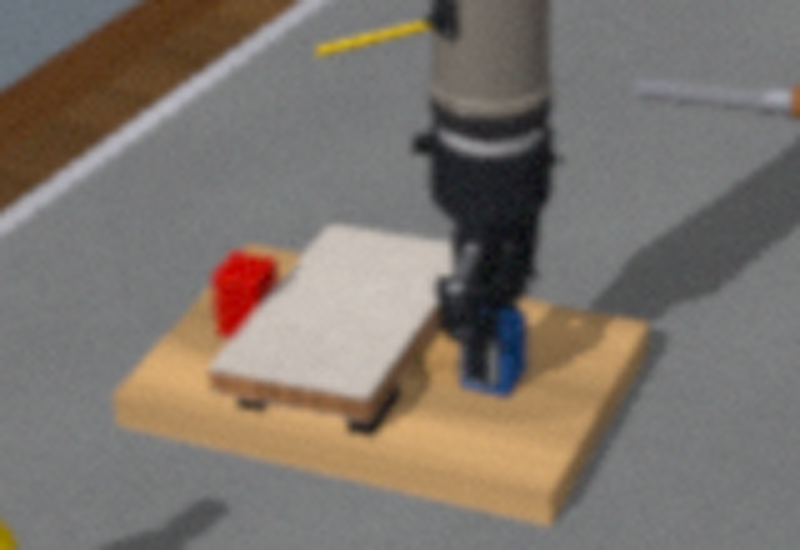

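Run:
```python
from h import *
b=np.radians(7.6);u=np.array([np.cos(b),np.sin(b)]);gap=np.array([.5663,-.0263])
T=np.load('T10.npy')
for z in (.056,.0595,.062):
    p=watz(T,(324,181.8),z);print(z,(p[:2]-gap)@u)
print('tool x',(T[:2,3]-gap)@u)
# side projection of near-left panel corner bottom for lifts
v=np.array([-u[1],u[0]])
for dx in (0,.004):
  for l in (0,.003,.006):
    q=[proj('side',[*(gap+dx*u+s*v),.037+l+h]) for s,h in((.0915,0),(.0915,.019),(-.0985,.019))]
    print(dx,l,[((w-[230,130])*5).round(1).tolist() for w in q])
a=[cv2.imread(f'pics/s{i}.png')[180:225,262:322] for i in (5,10)]
cv2.imwrite('pics/cmp.png',cv2.resize(np.vstack(a),None,fx=6.5,fy=6.5,interpolation=cv2.INTER_CUBIC))
```

```text
0.056 0.0025169096660477576
0.0595 0.003392435208622917
0.062 0.0040178105961765085
tool x -0.04331102370779813
0 0 [[374.1, 430.4], [373.1, 405.5], [481.5, 254.3]]
0 0.003 [[373.9, 426.5], [372.9, 401.5], [481.5, 250.6]]
0 0.006 [[373.8, 422.6], [372.8, 397.6], [481.5, 246.8]]
0.004 0 [[368.2, 429.1], [367.1, 404.2], [476.1, 253.3]]
0.004 0.003 [[368.0, 425.2], [367.0, 400.2], [476.0, 249.5]]
0.004 0.006 [[367.8, 421.2], [366.8, 396.3], [476.0, 245.8]]
```

View pics/cmp.png

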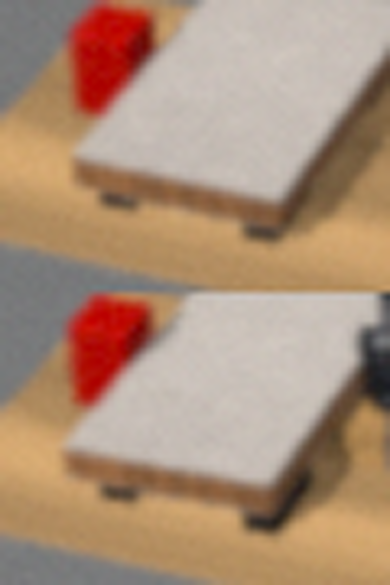

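Run:
```python
import cv2,numpy as np
a=[cv2.resize(cv2.imread(f'pics/s{i}.png')[200:222,290:318],None,fx=14,fy=14,interpolation=cv2.INTER_CUBIC) for i in (5,10)]
cv2.imwrite('pics/cmp2.png',np.hstack(a))
```

```text
(no output)
```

View pics/cmp2.png

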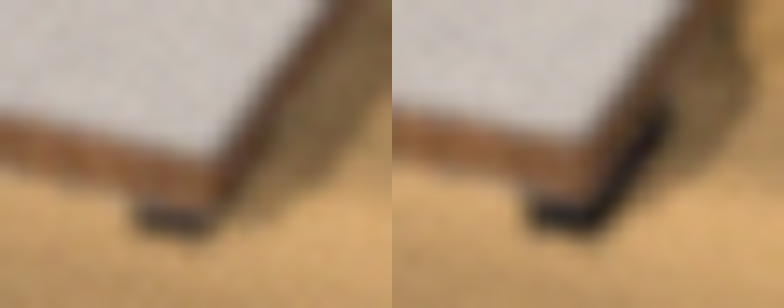

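Run:
```python
from h import *
b=np.radians(7.6);u=np.array([np.cos(b),np.sin(b)]);gap=np.array([.5663,-.0263]);o=[180,0,7.6]
P=lambda x,z:[*(gap+x*u),z]
r=robot.line_to(P(-.0410,.0516),o,velocity=.015,f_stop=15);robot.pause(.5)
p=robot.current_tool_pos();print(r,p,(p[:2]-gap)@u,robot.current_contact_force(),robot.current_finger_gap(),max(abs(np.array(robot.current_dq()))))
T=Rt();np.save('T11.npy',T);grab('wrist','w11.png');grab('side','s11.png');grab('top','t11.png')
print(robot.current_time_s())
a=[cv2.resize(cv2.imread(f'pics/s{i}.png')[200:222,290:318],None,fx=9,fy=9,interpolation=cv2.INTER_CUBIC) for i in (5,10,11)]
c=[cv2.resize(cv2.imread(f'pics/s{i}.png')[175:205,266:294],None,fx=9,fy=9,interpolation=cv2.INTER_CUBIC) for i in (5,10,11)]
cv2.imwrite('pics/cmp3.png',np.vstack([np.hstack(a),np.hstack(c)]))
cv2.imwrite('pics/w11c.png',cv2.resize(cv2.imread('pics/w11.png')[100:330,100:560],None,fx=1.7,fy=2.5))
```

```text
False [ 0.52575769 -0.03173321  0.05163311] -0.040904749101106294 [-0.58531918 -0.10516951 -3.45845299] 0.4181382655465393 0.09382032127260255
29.2583
```

View pics/cmp3.png

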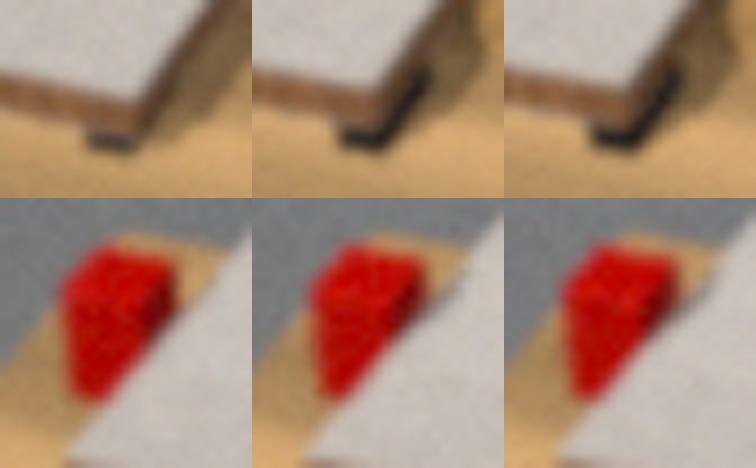

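View pics/w11c.png

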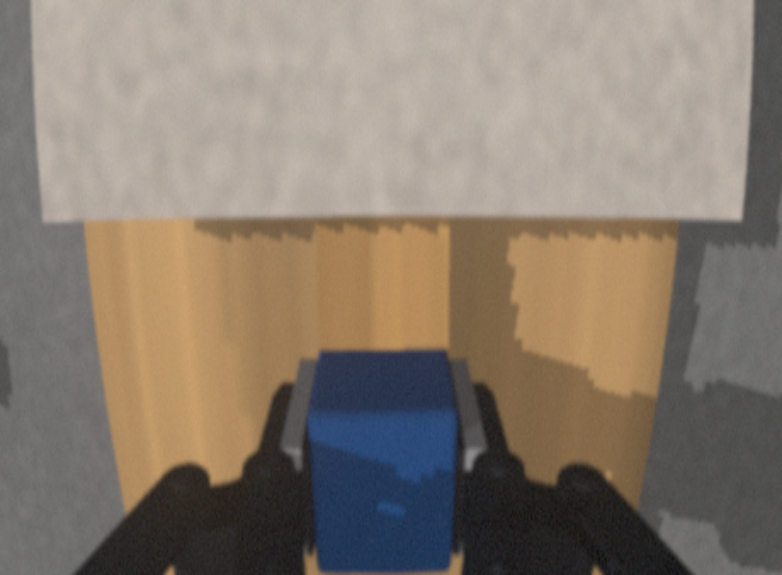

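Run:
```python
from h import *
b=np.radians(7.6);u=np.array([np.cos(b),np.sin(b)]);gap=np.array([.5663,-.0263])
T=np.load('T11.npy')
for z in (.0585,.060): print((watz(T,(324,187),z)[:2]-gap)@u)
print('line at',(T[:2,3]-gap)@u+.0435)
robot.pause(.3)
print(robot.current_contact_force(),robot.current_finger_gap(),np.abs(robot.current_dq()).max(),robot.current_tool_pos())
```

```text
0.003477704147700109
0.003880306754872758
line at 0.002595250898893703
[-0.54071572  0.39234138 -3.07065556] 0.4139017718713215 0.12171784945795831 [ 0.52575423 -0.03173182  0.05162578]
```

Run:
```python
from h import *
workorder.close_job()
print(robot.current_time_s())
```

```text
the job is handed in; nothing more can be done
the job is handed in; nothing more can be done
```

I handed the job in at about 29.6 s of the 64 s allowed, with the dog plugged and released and the wedge still held under the drawer front. No verdict is reported, so what follows rests on my own measurements.

- **Dog:** It went into the hole with no resistance. A further downward press stopped at once on the board, and I let it go while the drawer front still lay flat. In the last side view it stands upright and unmoved.
- **Wedge:** I took the largest of the three look-alikes by its blue block and pushed it in under the middle of the near edge. The drawer front slid about 3–4 mm towards the dog.
- **Lift:** The wrist camera puts the black line within about 1 mm of the raised edge, which means a lift of about 3.5 mm. An earlier side-view check, 2.5 mm before the final push, gave 2.3–3 mm. Both are inside the 1–6 mm window, and the side view shows a gap above the visible front bearer.
- **Final hold:** The gripper was still holding the block. The downward load on the tool had risen by about 2 N since I lifted the wedge, which suggests the drawer front is resting on it. Nothing was visibly moving.
- **Oddities:** One push line stopped immediately after the wedge touched the board. I raised it about 0.6 mm and repeated the push cleanly, so the wedge may sit a few tenths of a millimetre above the board.
- **Bystanders:** I did not touch the chisel, crayon or glue bottle.

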